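Unlock the code-locked yerba canister

ROBOT

A 6-joint arm with a two-finger parallel gripper is mounted at the origin on the work surface. World frame = base frame: x ahead of the robot, y to its left, z up, the work surface at z = 0. Lengths are in m, angles in rad, forces in N, time in s.
With the tool pointing down it reaches from about 0.35 to 0.775 m from the base axis. Payload 5.5 kg.
Tool frame: the origin (TCP) lies between the finger pads; the fingertips stand 11 mm ahead of it and the grasp point (between the pads) lies 8 mm behind it (tips_ahead is the distance from the TCP to the fingertips, in m); z points along the fingers, y is the line along which they close (so a half turn about z gives the same grasp; the last joint's range is limited). The gripper opens to 85 mm and grips with 20 to 120 N. Pads are 22 mm wide; open, the fingers measure 114 mm over their backs; the gripper's body (76 mm by 85 mm) begins 54 mm behind the grasp point. The pads swing forward as they close: fully open they stand 13 mm farther back than shut.
Start: joints at [1.122, 0.313, 0.046, 1.304, 0, 1.431], TCP at [0.175, 0.548, 0.242] pointing down, gripper open.
Joint ranges: [-2.76, 2.76], [-0.86, 1.69], [-1.03, 1.26], [-2.2, 2.34], [-1.47, 1.5], [-3.14, 3.14]. Speed limits (rad/s): [2.57, 2.57, 3.14, 3.14, 3.14, 3.14].

INTERFACE

Orientations are given as a unit quaternion [w, x, y, z].
In Python, from workcell import * gives the robot as it stands. The module is installed in compiled form; this text tells all that it offers.
- The arm moves only by the tool jog_arm, never from a script. Its argument "moves" is a list of rows, each an object with "fingers": the closure, from 0 (fully open) to 1 (shut); "slide": the shift along the tool's x, y, z in mm, a list of three; "angular": the turn, a rotation vector about the tool's x, y, z in degrees, a list of three. A call has 1 to 10 rows; each row is the pose to reach, as a shift and turn from the pose commanded when the call began, along the tool's axes at that moment; what a row does not reach only later rows make up. A row lasts 1/12 s, in which the tool goes at most 41.7 mm and 7.16 degrees, less where a joint would pass 70% of its speed; a pose out of reach is approached as far as the arm can. A call with a gripper value outside its range is refused whole. The fingers move at their own pace and stop on an object; "squeeze" is the grip in N (left out, the last holds). Time passes only in rows, so rows that repeat a pose let the fingers close. It gives the time, the measured TCP pose, the force, the opening and the grip force at its end, in the units of the state.
- get_state(): the state, without advancing time (a new reading comes with each control period).
- read_camera(name): name is "scene" or "top" or "wrist"; returns a dict with "color" (400x640x3 uint8, red, green, blue), "fovy" (degrees; the focal length in pixels is half the picture's height over the tangent of half this angle, whatever the lens; pixels are square), "cx", "cy" (the principal point, pixels), "D" ([k1, k2, p1, p2, k3] as OpenCV has them; the pictures are not rectified), "world_from_camera" (4x4, takes a point from camera to world coordinates); the wrist camera has in their place "tool_from_camera" (4x4, takes a point from camera to tool coordinates, whose origin is the TCP and whose axes are the flange's). Camera axes: x right, y down, z forward; pixel columns grow to the right and rows downward; lengths in m; the calibration is good to about 2 mm. A picture is of the moment at which its call begins: read the wrist's pose just before it. There is no depth.
- hand_in(): hands the job in; it is judged then, once.
Trained networks look in a picture, given as the dict that the camera call returned (one of the last four; its "shot" number tells which), for a name from the list of things; names that differ only in an ending like _2 or _b are one class to them, and where a whole thing is asked for, a point or a joint stands for the part that bears it (a point fixed in the world has none). Each returns a list of dicts, best first, with "p" (0 to 1); they miss things now and then, are a little off and sometimes report something else, mostly with a low value. They report only what shows in the picture. A call takes as long as a camera call.
- look_for(target, picture): "point" ([column, row] in pixels, amid what is visible of it).
- tip_of(target, picture): "point" ([column, row] in pixels: a listed point, or the origin of a listed thing).
The state is a dict: "clock": time; "joint_pos": joint angles; "qvel": joint speeds; "tau": joint torques, N m; "tcp_pos": TCP position; "orientation": TCP orientation; "wrist_force": force on the tool from outside, world axes, zero at the start; "ft_torque": the same for the moment, N m; "finger_gap": finger opening in m; "grip_force": force on a finger pad.
Only numpy, scipy, OpenCV 4.12 (cv2) and the standard library are available. Lean on these libraries where they do the work, as an engineer would, in place of code of your own. Each camera call takes 0.05 s, during which the arm holds its last target. There are 200 camera calls.

TASK

Unlock the yellow yerba canister beside the hob: roll its three numbered thumbwheels, one at a time and pressing gently, until they show 4, 7, 2 from left to right, then slide the black catch sideways, away from the wheels, so that the flip top springs open. Do not force the catch, leave the wheels showing the code and the top standing open, and leave the cup, the bombilla pot and the fan switches as they are.

Things in the scene. Friction and masses are not known exactly. Their poses are not given: they have to be found in the camera images.
- canister: Yellow plastic canister, 200 (x) by 210 (y) by 130 mm high, fixed on pads over a thin wooden board, 5 to 12 mm above the ledge. Origin: centre of its underside; x points from the lock side (near the robot) to the hinge side, y left. The front 53 mm of its level top (z = 130 mm) is the lock deck, the rest the flip top, flush with it while shut. Along y on the deck, at x = -72 mm, are three wheels and a catch, nothing more.
- wheel_left: Left thumbwheel, at y = +70 mm on the canister: black rubber tyre, diameter 40, width 12 mm, white numerals 0 to 9 on its rim. Origin: its centre, on the level axle (along the canister's y, z = 115.5 to 118.5 mm, each wheel differs); so its top stands 5.5 to 8.5 mm out of the deck. Press a fingertip on the top and drag it along the canister's x: 12.6 mm is one number. The number at the very top counts.
- wheel_middle: Middle thumbwheel, at y = +36 mm on the canister, just like the left one; 22 mm of deck are free between wheels. All sit on stiff axles: half a millimetre too low presses too hard, so feel for the contact. A click takes 2 N along the rim; rubber on fingertip has friction 0.8 to 1.2, so press with some 5 to 9 N; over 15 N is too hard.
- wheel_right: Right thumbwheel, at y = +2 mm on the canister, otherwise just like the left one.
- code_left (a point): The numeral 4 on the rim of the left wheel, 20 mm from the axle; the z axis points straight out of the rim. The wheel shows 4 when this axis points straight up.
- code_middle (a point): The same for the numeral 7 on the middle wheel.
- code_right (a point): The same for the numeral 2 on the right wheel.
- wheel_left_turn (a joint): Turn of the left wheel, rad: 0.628 (one click) per number, 0 when 0 is at the top; it must show 4, that is 2.513. It grows when the wheel's top is dragged away from the robot (canister's +x). A sprung detent pulls it to the nearest whole number when let go; it turns without end.
- wheel_middle_turn (a joint): The same for the middle wheel; it must show 7, that is 4.398. It may show it already.
- wheel_right_turn (a joint): The same for the right wheel; it must show 2, that is 1.257.
- catch: Black ribbed thumb button of the catch, at y = -62 mm on the canister at rest: 18 mm (x) by 20 mm (y), standing 10 mm above the deck. Origin: centre of its underside, at deck height. It slides along the canister's -y (right, away from the wheels); push on its left side. 48 mm of deck are free between it and the right wheel.
- catch_slide (a joint): Travel of the catch, m: 0 at rest, 0.012 at its end stop, growing towards the canister's -y. It is sprung back: 2 N at the start, 5 N at the end. It stops dead after about 1 mm unless all three wheels show the code; from about 0.009 m on it lets go of the flip top. More than 20 N on it is forcing it.
- lid_hinge (a joint): Opening of the flip top, rad: 0 shut, 1.75 wide open. The top is a plate 145 mm by 209 mm by 8 mm hinged along the canister's far edge (x = +99 mm, z = 126 mm). Once let go it springs up by itself and stands wide open within about 3 s, if nothing is in its way.
- mate_cup: Glass mate cup in a steel sleeve, 72 mm in diameter, 93 mm high, loose, on the ledge to the right of the canister. Origin: centre of its underside. Leave it alone.
- bombilla_pot: White ceramic pot with two steel bombillas (drinking straws) in it, 80 mm in diameter, 202 mm high over all, loose, on the ledge to the left of the canister, towards its hinge side. Origin: centre of its underside. Leave it alone.
- fan_panel: White switch panel of the extractor fan, fixed to the ledge left of the canister, in front of the pot, 80 mm (x) by 120 mm (y), 45 mm high with its two rockers. Origin: centre of its underside. Leave it alone.
- rocker_fan (a joint): Left rocker of the panel, rad: 0 off, 0.28 on. Leave it off.
- rocker_lamp (a joint): Right rocker of the panel, rad: 0 off, 0.28 on. Leave it off.

How it is judged:
By the outcome, as a careful person would: the job done as asked, in the order asked, and still so for the second after the job is handed in, with the robot touching nothing.
It also fails if it takes over 72 s, if anything falls off the work surface, if the arm or the gripper's body presses on something with over 40 N, if the wrist force passes 120 N, or if a joint passes its speed limit or range.

## Working session

There is one attempt and no reset: what is moved stays moved. The work goes in short steps, Python scripts to look and compute and a tool call to move; the robot and the scene stay as the last step left them, time stands still between calls to the robot, and variables do not carry over. Pictures are saved under pics/ and viewed, at most 10 in all, crops included, and the job is handed in when it is done.

Besides the shell and the picture viewer there is one more tool, called after "Emit:" as a command line: name --argument value ..., lists and objects as JSON in quotes. jog_arm: Moves the arm, as the interface text tells. Its arguments: {"type":"object","properties":{"moves":{"type":"array","items":{"type":"object","properties":{"fingers":{"type":"number"},"slide":{"type":"array","items":{"type":"number"}},"angular":{"type":"array","items":{"type":"number"}}}}},"squeeze":{"type":"number"}},"required":["moves"]}

```bash
mkdir -p pics; cat > h.py <<'E'
from workcell import *
import numpy as np, cv2
from scipy.spatial.transform import Rotation as R
def K(p):
    f=p["color"].shape[0]/2/np.tan(np.radians(p["fovy"])/2)
    return np.array([[f,0,p["cx"]],[0,f,p["cy"]],[0,0,1]])
def T_tool(s):
    T=np.eye(4);q=s["orientation"];T[:3,:3]=R.from_quat([q[1],q[2],q[3],q[0]]).as_matrix();T[:3,3]=s["tcp_pos"];return T
def shot(n):
    s=get_state();p=read_camera(n)
    p["W"]=np.array(p["world_from_camera"]) if n!="wrist" else T_tool(s)@np.array(p["tool_from_camera"])
    return p
def ray(p,px):
    u=cv2.undistortPoints(np.array([[px]],float),K(p),np.array(p["D"],float))[0,0]
    return p["W"][:3,3],p["W"][:3,:3]@np.array([u[0],u[1],1])
def onz(p,px,z):
    o,d=ray(p,px);return o+d*(z-o[2])/d[2]
def proj(p,X):
    C=np.linalg.inv(p["W"]);r,_=cv2.Rodrigues(C[:3,:3])
    return cv2.projectPoints(np.array(X,float).reshape(-1,1,3),r,C[:3,3],K(p),np.array(p["D"],float))[0][:,0]
def save(p,n,crop=None,sc=1):
    im=p["color"][:,:,::-1]
    if crop: im=im[crop[1]:crop[3],crop[0]:crop[2]]
    cv2.imwrite("pics/"+n,cv2.resize(np.ascontiguousarray(im),None,fx=sc,fy=sc,interpolation=cv2.INTER_CUBIC))
E
python3 - <<'E'
from h import *
np.set_printoptions(precision=4,suppress=True)
print(get_state())
for n in ["scene","top"]:
    p=shot(n);save(p,n+"0.png")
    print(n,p["W"],p["fovy"],p["D"])
    for t in ["canister","wheel_left","wheel_middle","wheel_right","code_left","code_middle","code_right","catch","mate_cup","bombilla_pot","fan_panel"]:
        r=tip_of(t,p)[:2];print(t,[(np.round(a["point"],1),round(a["p"],2),onz(p,a["point"],.14 if t[:2] in("wh","co","ca") else 0)) for a in r])
E
```

```text
{'clock': 0.0, 'joint_pos': array([ 1.1224,  0.314 ,  0.0449,  1.3036, -0.    ,  1.4312]), 'qvel': array([-0.0004,  0.0007, -0.0015, -0.0003, -0.0023, -0.0011]), 'tau': array([ -0.0016, -48.0629,  29.8531,   0.0192,  -0.0003,  -0.    ]), 'tcp_pos': array([0.1745, 0.5473, 0.2414]), 'orientation': array([-0.0003,  0.1538,  0.9881, -0.0009]), 'wrist_force': array([-0.494 ,  0.362 ,  0.0506]), 'ft_torque': array([ 0.038 ,  0.0136, -0.0089]), 'grip_force': 0.0, 'finger_gap': 0.08526285876080295}
scene [[ 0.1324  0.6888 -0.7127  1.2656]
 [ 0.9911 -0.0837  0.1031 -0.0443]
 [ 0.0114 -0.7201 -0.6938  0.798 ]
 [ 0.      0.      0.      1.    ]] 51.69584770838868 [0.0191 0.     0.     0.     0.    ]
canister [(array([260.3, 229.4]), 0.91, array([ 0.6691, -0.0716,  0.14  ])), (array([247.2, 174.1]), 0.51, array([ 0.4841, -0.096 ,  0.14  ]))]
wheel_left [(array([271. , 167.7]), 0.59, array([ 0.4665, -0.037 ,  0.14  ]))]
wheel_middle [(array([264.4, 174.9]), 0.52, array([ 0.4921, -0.0545,  0.14  ]))]
wheel_right [(array([249.1, 176.7]), 0.61, array([ 0.4944, -0.0916,  0.14  ]))]
code_left [(array(
[... 1025 characters left out ...]
 array([ 0.4456, -0.0303,  0.14  ]))]
code_middle [(array([365.8, 230.3]), 0.6, array([ 0.488 , -0.0547,  0.14  ]))]
code_right [(array([383.8, 226.8]), 0.54, array([ 0.4971, -0.0978,  0.14  ])), (array([368.4, 210.1]), 0.21, array([ 0.5366, -0.0609,  0.14  ]))]
catch [(array([404.6, 228.8]), 0.44, array([ 0.493 , -0.1477,  0.14  ])), (array([381.7, 226.2]), 0.36, array([ 0.4984, -0.0928,  0.14  ]))]
mate_cup [(array([442.3, 182.9]), 0.95, array([ 0.6308, -0.281 ,  0.    ]))]
bombilla_pot [(array([284.5, 202.8]), 0.69, array([0.5685, 0.1493, 0.    ]))]
fan_panel [(array([289.7, 252.5]), 0.82, array([0.4351, 0.1321, 0.    ])), (array([405.2, 228.6]), 0.65, array([ 0.504 , -0.1774,  0.    ]))]
```

View pics/top0.png

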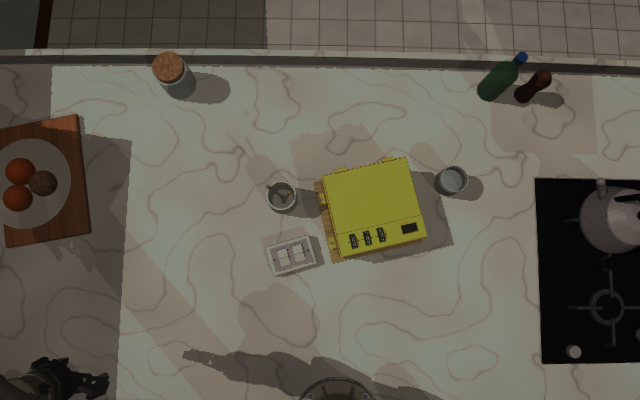

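View pics/scene0.png

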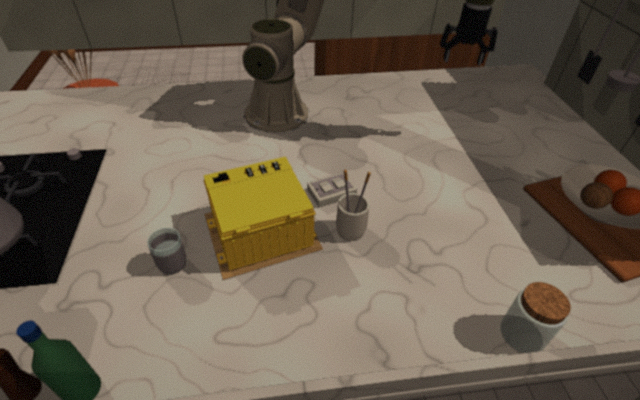

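The top view shows the canister at about (372,208). The wheels are at (353,241), (367,238) and (381,235), the catch at (409,228), the panel at (292,256), the pot at (281,196) and the cup at (451,180). The scene view agrees.

```bash
python3 - <<'E'
from h import *
np.set_printoptions(precision=4,suppress=True)
p=shot("top")
for px in [(353,241),(367,238),(381,235.5)]: print(onz(p,px,.145))
print(onz(p,(409,228),.147))
for px in [(322,172),(405,157),(426,240),(332,258)]: print(onz(p,px,.138))
w=shot("wrist");print(np.array(w["tool_from_camera"]),w["fovy"])
s=get_state();print(T_tool(s))
E
```

```text
[ 0.4618 -0.0238  0.145 ]
[ 0.4695 -0.057   0.145 ]
[ 0.4759 -0.0903  0.145 ]
[ 0.4946 -0.1569  0.147 ]
[0.628  0.0517 0.138 ]
[ 0.6691 -0.1511  0.138 ]
[ 0.4671 -0.1994  0.138 ]
[0.4212 0.0251 0.138 ]
[[-0.0014 -0.9605 -0.2783  0.0719]
 [ 1.     -0.001  -0.0017 -0.0002]
 [ 0.0013 -0.2783  0.9605 -0.1315]
 [ 0.      0.      0.      1.    ]] 58.25613199380367
[[-0.9527  0.3039  0.      0.1748]
 [ 0.3039  0.9527  0.0001  0.5478]
 [-0.      0.0001 -1.      0.2423]
 [ 0.      0.      0.      1.    ]]
```

Emit:
jog_arm --moves '[{"fingers": 1, "slide": [-39, -41.6, -6], "angular": [0, 0, -2.5]}, {"fingers": 1, "slide": [-78, -83, -12], "angular": [0, 0, -5]}, {"fingers": 1, "slide": [-117, -125, -18], "angular": [0, 0, -7.5]}, {"fingers": 1, "slide": [-156, -166, -24], "angular": [0, 0, -10]}, {"fingers": 1, "slide": [-195, -208, -30], "angular": [0, 0, -12.5]}, {"fingers": 1, "slide": [-234, -249, -35], "angular": [0, 0, -15]}, {"fingers": 1, "slide": [-273, -291, -40], "angular": [0, 0, -18]}, {"fingers": 1, "slide": [-312, -332, -45], "angular": [0, 0, -21]}, {"fingers": 1, "slide": [-351, -374, -48], "angular": [0, 0, -25]}, {"fingers": 1, "slide": [-390, -415, -50], "angular": [0, 0, -30]}]'

```text
clock: 2.13
tcp_pos: [0.353, 0.1736, 0.2825]
orientation: [0.001, -0.107, 0.994, 0.0]
wrist_force: [0.6, 1.1, 0.7]
finger_gap: -0.0002
grip_force: 0.0
```

Emit:
jog_arm --moves '[{"slide": [0, 0, 0]}, {"slide": [0, 0, 0]}, {"slide": [0, 0, 0]}]'

```text
schema error: expected keys fingers, slide, angular
```

Emit:
jog_arm --moves '[{"fingers": 1, "slide": [0, 0, 0], "angular": [0, 0, 0]}, {"fingers": 1, "slide": [0, 0, 0], "angular": [0, 0, 0]}]'

```text
clock: 2.3
tcp_pos: [0.3536, 0.1736, 0.2822]
orientation: [0.0, -0.102, 0.995, 0.0]
wrist_force: [0.4, -0.4, -0.5]
finger_gap: 0.0002
grip_force: 0.0
```

Emit:
jog_arm --moves '[{"fingers": 1, "slide": [-8, -33, -3], "angular": [0, 0, 0]}, {"fingers": 1, "slide": [-16, -66, -6], "angular": [0, 0, 0]}, {"fingers": 1, "slide": [-24, -99, -9], "angular": [0, 0, 0]}, {"fingers": 1, "slide": [-32, -131, -12], "angular": [0, 0, 0]}, {"fingers": 1, "slide": [-40, -164, -15], "angular": [0, 0, 0]}, {"fingers": 1, "slide": [-48, -197, -18], "angular": [0, 0, 0]}, {"fingers": 1, "slide": [-56, -230, -18], "angular": [0, 0, 0]}, {"fingers": 1, "slide": [-64, -262, -18], "angular": [0, 0, 0]}, {"fingers": 1, "slide": [-64, -262, -18], "angular": [0, 0, 0]}, {"fingers": 1, "slide": [-64, -262, -18], "angular": [0, 0, 0]}]'

```text
clock: 3.13
tcp_pos: [0.4702, -0.067, 0.2991]
orientation: [-0.001, -0.104, 0.995, 0.001]
wrist_force: [-0.8, 0.5, 0.9]
finger_gap: 0.0
grip_force: 0.0
```

```bash
python3 - <<'E'
from h import *
np.set_printoptions(precision=4,suppress=True)
w=shot("wrist");save(w,"w1.png");s=get_state();print(s["tcp_pos"],T_tool(s)[:3,:3])
for t in ["wheel_left","wheel_middle","wheel_right","code_left","code_middle","code_right","catch"]:
  print(t,[(np.round(a["point"],1),round(a["p"],2),onz(w,a["point"],.125)) for a in tip_of(t,w)[:3]])
E
```

```text
[ 0.4697 -0.0662  0.2993] [[-0.9779 -0.2089 -0.0014]
 [-0.2089  0.9779  0.0012]
 [ 0.0011  0.0014 -1.    ]]
wheel_left [(array([368.4, 176.8]), 0.67, array([ 0.4598, -0.0267,  0.125 ]))]
wheel_middle [(array([332.1, 177.4]), 0.82, array([ 0.4668, -0.0576,  0.125 ])), (array([289.8, 184.1]), 0.74, array([ 0.4803, -0.0926,  0.125 ]))]
wheel_right [(array([290.5, 180.7]), 0.95, array([ 0.4772, -0.0926,  0.125 ])), (array([131.8, 236.8]), 0.75, array([ 0.5596, -0.2264,  0.125 ]))]
code_left [(array([374.1, 159.7]), 0.57, array([ 0.4441, -0.0255,  0.125 ]))]
code_middle [(array([330.4, 200.2]), 0.59, array([ 0.4874, -0.0546,  0.125 ]))]
code_right []
catch [(array([210.7, 188.4]), 0.82, array([ 0.4986, -0.1603,  0.125 ]))]
```

View pics/w1.png

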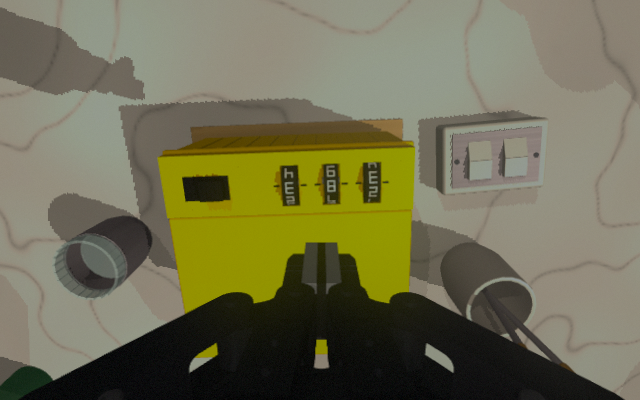

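The wrist view is seen from the hinge side. The catch is at (206,188), the right, middle and left wheels at (289,185), (331,184) and (371,182), and the shut fingertips at (321,243).

```bash
python3 - <<'E'
from h import *
im=cv2.imread("pics/w1.png")[152:218,265:395]
cv2.imwrite("pics/w1c.png",cv2.resize(cv2.convertScaleAbs(cv2.rotate(im,cv2.ROTATE_180),alpha=1.5),None,fx=6,fy=6,interpolation=cv2.INTER_CUBIC))
E
```

```text
(no output)
```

View pics/w1c.png

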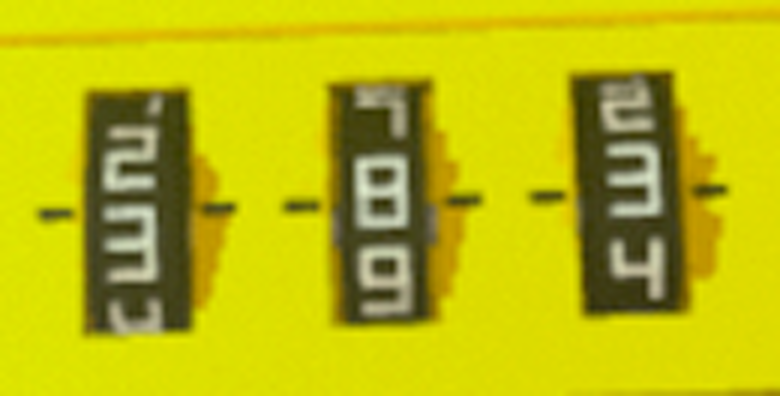

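The numerals at the index marks are: the middle wheel on 8 (with 7 above it and 9 below), the right on 3, and the left between 2 and 3. I'll go closer to check, and turn 2° to line up with the canister.

Emit:
jog_arm --moves '[{"fingers": 1, "slide": [-10, 8, 35], "angular": [0, 0, -1]}, {"fingers": 1, "slide": [-20, 8, 70], "angular": [0, 0, -2]}, {"fingers": 1, "slide": [-20, 8, 95], "angular": [0, 0, -2]}, {"fingers": 1, "slide": [-20, 8, 95], "angular": [0, 0, -2]}, {"fingers": 1, "slide": [-20, 8, 95], "angular": [0, 0, -2]}]'

```text
clock: 3.95
tcp_pos: [0.4864, -0.0547, 0.2042]
orientation: [-0.001, -0.122, 0.992, 0.001]
wrist_force: [-0.4, -0.3, 0.8]
finger_gap: 0.0
grip_force: 0.0
```

```bash
python3 - <<'E'
from h import *
np.set_printoptions(precision=4,suppress=True)
w=shot("wrist");s=get_state();print(s["tcp_pos"],T_tool(s)[:3,:3])
cv2.imwrite("raw2.png",w["color"][:,:,::-1]); import pickle; pickle.dump({k:w[k] for k in("color","W","fovy","cx","cy","D")},open("w2.pkl","wb"))
im=cv2.rotate(w["color"][:,:,::-1],cv2.ROTATE_180)[130:330]
cv2.imwrite("pics/w2.png",cv2.resize(im,(800,250)) if 0 else im[:, :])
for t in ["wheel_left","wheel_middle","wheel_right","code_left","code_middle","code_right","catch"]:
  print(t,[(np.round(a["point"],1),round(a["p"],2),onz(w,a["point"],.125)) for a in tip_of(t,w)[:3]])
E
```

```text
[ 0.4876 -0.0551  0.2057] [[-0.9701 -0.2427  0.0001]
 [-0.2427  0.9701  0.0001]
 [-0.0001  0.     -1.    ]]
wheel_left [(array([376.4, 184.3]), 0.92, array([ 0.4597, -0.0265,  0.125 ])), (array([262.2, 187.4]), 0.29, array([ 0.4783, -0.0932,  0.125 ]))]
wheel_middle [(array([322.4, 186.4]), 0.6, array([ 0.4689, -0.0579,  0.125 ]))]
wheel_right [(array([263.9, 189.9]), 0.82, array([ 0.4796, -0.0919,  0.125 ]))]
code_left [(array([380.9, 163.9]), 0.81, array([ 0.447 , -0.0274,  0.125 ]))]
code_middle [(array([322.3, 215.3]), 0.98, array([ 0.4868, -0.0534,  0.125 ]))]
code_right [(array([260.6, 216.3]), 0.76, array([ 0.4967, -0.0905,  0.125 ]))]
catch [(array([377.8, 187.6]), 0.15, array([ 0.4615, -0.0251,  0.125 ]))]
```

View pics/w2.png

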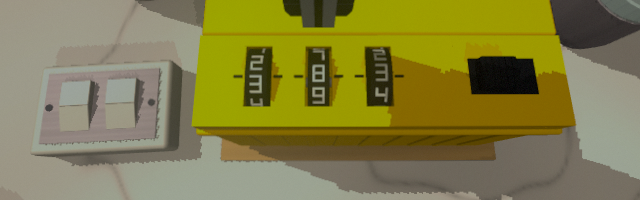

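The closer view confirms it: left between 2 and 3, middle 8, right 3. The index marks are level in the picture, so the yaw matches. Next I'll get the wheel positions in tool axes.

```bash
python3 - <<'E'
from h import *
np.set_printoptions(precision=1,suppress=True)
import pickle; w=pickle.load(open("w2.pkl","rb"))
a=np.radians(14.05);Rt=np.array([[-np.cos(a),-np.sin(a)],[-np.sin(a),np.cos(a)]]).T
Rt=np.array([[-np.cos(a),-np.sin(a)],[-np.sin(a),np.cos(a)]])
for n,px in dict(l=(382,193),m=(321,193),r=(260,193),c=(135,194),crL=(639-203,399-130-36),crR=(639-553,399-166),tip=(639-319,399-130-26)).items():
  for z in(.135,.1385,.142):
    X=onz(w,px,z); print(n,z,1000*X[:2],"tool",1000*Rt.T@(X[:2]-[.4870,-.0549]))
print(proj(w,[.4870,-.0549,.2050-.011]))
E
```

```text
l 0.135 [461.9 -24. ] tool [16.9 36.1]
l 0.1385 [461.1 -24.8] tool [17.8 35.5]
l 0.142 [460.3 -25.7] tool [18.8 34.8]
m 0.135 [470.4 -58.4] tool [16.9  0.7]
m 0.1385 [469.5 -58.6] tool [17.9  0.7]
m 0.142 [468.6 -58.8] tool [18.8  0.6]
r 0.135 [479.  -92.7] tool [ 17.  -34.8]
r 0.1385 [477.9 -92.4] tool [ 17.9 -34.1]
r 0.142 [476.8 -92. ] tool [ 18.9 -33.5]
c 0.135 [ 497.2 -163.7] tool [  16.5 -108.1]
c 0.1385 [ 495.8 -162.1] tool [  17.4 -106.2]
c 0.142 [ 494.4 -160.5] tool [  18.4 -104.3]
crL 0.135 [477.9  14.8] tool [-8.1 69.8]
crL 0.1385 [476.9  13.2] tool [-6.7 68.6]
crL 0.142 [475.8  11.7] tool [-5.3 67.4]
crR 0.135 [ 529.2 -190.5] tool [  -8.  -141.8]
crR 0.1385 [ 527.2 -188.5] tool [  -6.6 -139.3]
crR 0.142 [ 525.3 -186.4] tool [  -5.2 -136.9]
tip 0.135 [501.  -51.4] tool [-14.4   0. ]
tip 0.1385 [499.5 -51.7] tool [-12.9   0. ]
tip 0.142 [498.1 -52.1] tool [-11.4   0. ]
[[319.7 266.3]]
```

Emit:
jog_arm --moves '[{"fingers": 1, "slide": [12, 20, 0], "angular": [0, 0, 0]}, {"fingers": 1, "slide": [25, 35, 20], "angular": [0, 0, 0]}, {"fingers": 1, "slide": [25, 35, 38], "angular": [0, 0, 0]}, {"fingers": 1, "slide": [25, 35, 42], "angular": [0, 0, 0]}, {"fingers": 1, "slide": [25, 35, 42], "angular": [0, 0, 0]}, {"fingers": 1, "slide": [25, 35, 42], "angular": [0, 0, 0]}]'

```text
clock: 4.85
tcp_pos: [0.4556, -0.0278, 0.1635]
orientation: [0.0, -0.122, 0.993, -0.0]
wrist_force: [0.6, -0.8, 0.5]
finger_gap: 0.0001
grip_force: 0.0
```

```bash
python3 - <<'E'
from h import *
np.set_printoptions(precision=4,suppress=True)
for i in range(3):
  w=shot("wrist");s=get_state();print(s["tcp_pos"],s["wrist_force"],T_tool(s)[:3,2])
save(w,"w3.png",(220,150,460,300),3)
E
```

```text
[ 0.456  -0.0279  0.1638] [-0.3768  0.3734  0.2008] [ 0.0017 -0.0004 -1.    ]
[ 0.4561 -0.0279  0.1639] [ 0.3519 -0.609   0.5718] [ 0.002  -0.0004 -1.    ]
[ 0.4561 -0.0279  0.1639] [ 0.317   0.2619 -0.9026] [ 0.002  -0.0004 -1.    ]
```

View pics/w3.png

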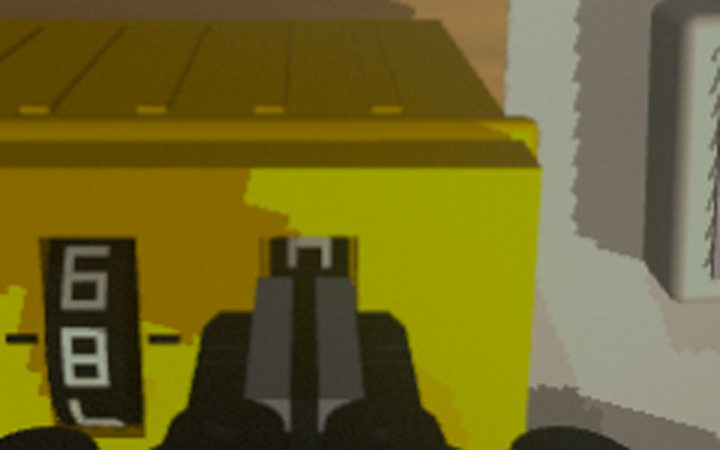

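The fingertips are over the near part of the left wheel; the tip edge is at crop (305,277). Now I'll feel downwards.

Emit:
jog_arm --moves '[{"fingers": 1, "slide": [0, 0, 2.2], "angular": [0, 0, 0]}, {"fingers": 1, "slide": [0, 0, 2.2], "angular": [0, 0, 0]}]'

```text
clock: 5.17
tcp_pos: [0.4553, -0.0276, 0.1608]
orientation: [0.0, -0.122, 0.993, -0.0]
wrist_force: [-0.2, 0.5, -0.7]
finger_gap: 0.0003
grip_force: 0.0
```

Emit:
jog_arm --moves '[{"fingers": 1, "slide": [0, 0, 0.5], "angular": [0, 0, 0]}, {"fingers": 1, "slide": [0, 0, 0.5], "angular": [0, 0, 0]}]'

```text
clock: 5.33
tcp_pos: [0.4551, -0.0275, 0.1603]
orientation: [0.0, -0.122, 0.993, -0.0]
wrist_force: [0.7, -0.0, 0.5]
finger_gap: -0.0002
grip_force: 0.3
```

Emit:
jog_arm --moves '[{"fingers": 1, "slide": [0, 0, 0.4], "angular": [0, 0, 0]}, {"fingers": 1, "slide": [0, 0, 0.4], "angular": [0, 0, 0]}]'

```text
clock: 5.5
tcp_pos: [0.4553, -0.0275, 0.1602]
orientation: [0.001, -0.122, 0.993, -0.0]
wrist_force: [0.4, -0.5, 3.7]
finger_gap: 0.0001
grip_force: 1.6
```

Emit:
jog_arm --moves '[{"fingers": 1, "slide": [0, 0, 0.1], "angular": [0, 0, 0]}, {"fingers": 1, "slide": [0, 0, 0.1], "angular": [0, 0, 0]}]'

```text
clock: 5.67
tcp_pos: [0.4554, -0.0275, 0.1601]
orientation: [0.001, -0.122, 0.993, -0.0]
wrist_force: [0.8, 0.3, 4.4]
finger_gap: 0.0001
grip_force: 2.5
```

Emit:
jog_arm --moves '[{"fingers": 1, "slide": [0, 0, 0.1], "angular": [0, 0, 0]}, {"fingers": 1, "slide": [-1, 0, 0.1], "angular": [0, 0, 0]}, {"fingers": 1, "slide": [-2, 0, 0.1], "angular": [0, 0, 0]}, {"fingers": 1, "slide": [-3, 0, 0.1], "angular": [0, 0, 0]}]'

```text
clock: 6.0
tcp_pos: [0.4585, -0.0267, 0.1601]
orientation: [0.001, -0.122, 0.993, -0.0]
wrist_force: [0.6, -0.8, 6.0]
finger_gap: 0.0002
grip_force: 2.5
```

Emit:
jog_arm --moves '[{"fingers": 1, "slide": [-1.5, 0, 0], "angular": [0, 0, 0]}, {"fingers": 1, "slide": [-3, 0, 0], "angular": [0, 0, 0]}, {"fingers": 1, "slide": [-4.5, 0, 0], "angular": [0, 0, 0]}, {"fingers": 1, "slide": [-6, 0, 0], "angular": [0, 0, 0]}]'

```text
clock: 6.33
tcp_pos: [0.4635, -0.0254, 0.1601]
orientation: [-0.0, -0.122, 0.993, -0.0]
wrist_force: [-2.3, -0.4, 8.4]
finger_gap: -0.0
grip_force: 3.9
```

Emit:
jog_arm --moves '[{"fingers": 1, "slide": [-1.5, 0, -0.1], "angular": [0, 0, 0]}, {"fingers": 1, "slide": [-3, 0, -0.1], "angular": [0, 0, 0]}, {"fingers": 1, "slide": [-4.5, 0, -0.1], "angular": [0, 0, 0]}, {"fingers": 1, "slide": [-6, 0, -0.1], "angular": [0, 0, 0]}]'

```text
clock: 6.67
tcp_pos: [0.4699, -0.0238, 0.1601]
orientation: [0.001, -0.122, 0.993, -0.0]
wrist_force: [0.1, -0.0, 5.1]
finger_gap: -0.0002
grip_force: 2.2
```

Now lift, back off and look.

Emit:
jog_arm --moves '[{"fingers": 1, "slide": [0, 0, -4], "angular": [0, 0, 0]}, {"fingers": 1, "slide": [0, 0, -20], "angular": [0, 0, 0]}, {"fingers": 1, "slide": [-10, -35, -42], "angular": [0, 0, 0]}, {"fingers": 1, "slide": [-10, -35, -42], "angular": [0, 0, 0]}, {"fingers": 1, "slide": [-10, -35, -42], "angular": [0, 0, 0]}]'

```text
clock: 7.08
tcp_pos: [0.4888, -0.0565, 0.2024]
orientation: [0.001, -0.121, 0.993, -0.0]
wrist_force: [0.3, -0.1, -0.6]
finger_gap: 0.0
grip_force: 0.0
```

```bash
python3 - <<'E'
from h import *
w=shot("wrist");s=get_state();print(s["tcp_pos"],s["wrist_force"],T_tool(s)[:3,2])
im=cv2.rotate(w["color"][:,:,::-1],cv2.ROTATE_180)[150:260,210:430]
cv2.imwrite("pics/w4.png",cv2.resize(cv2.convertScaleAbs(im,alpha=1.4),None,fx=3.5,fy=3.5,interpolation=cv2.INTER_CUBIC))
E
```

```text
[ 0.48751991 -0.05560707  0.20141123] [-1.1002906  -0.59165473  0.66466553] [-4.76175166e-04  3.36864558e-04 -9.99999830e-01]
```

View pics/w4.png

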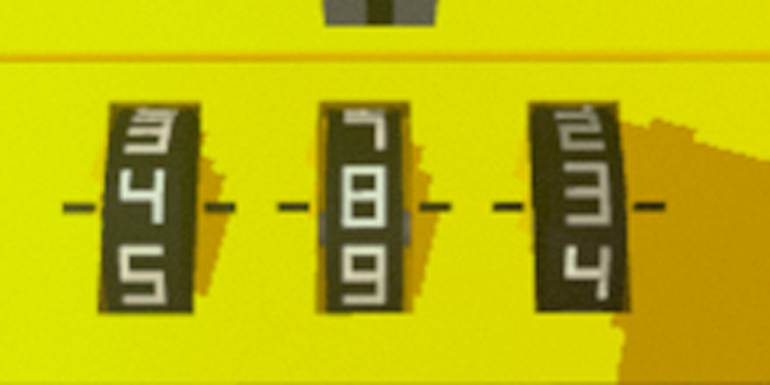

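The left wheel now shows 4, centred. The middle still shows 8 and the right 3, so each needs one number towards the robot.

Emit:
jog_arm --moves '[{"fingers": 1, "slide": [11.5, 0.5, 20], "angular": [0, 0, 0]}, {"fingers": 1, "slide": [11.5, 0.5, 36], "angular": [0, 0, 0]}, {"fingers": 1, "slide": [11.5, 0.5, 38.6], "angular": [0, 0, 0]}, {"fingers": 1, "slide": [11.5, 0.5, 38.6], "angular": [0, 0, 0]}, {"fingers": 1, "slide": [11.5, 0.5, 38.6], "angular": [0, 0, 0]}]'

```text
clock: 7.55
tcp_pos: [0.476, -0.0571, 0.1629]
orientation: [-0.0, -0.122, 0.992, 0.0]
wrist_force: [-0.2, 0.1, 0.4]
finger_gap: 0.0002
grip_force: 0.0
```

Emit:
jog_arm --moves '[{"fingers": 1, "slide": [0, 0, 0.5], "angular": [0, 0, 0]}, {"fingers": 1, "slide": [0, 0, 0.5], "angular": [0, 0, 0]}]'

```text
clock: 7.72
tcp_pos: [0.477, -0.0576, 0.1632]
orientation: [0.001, -0.122, 0.992, -0.0]
wrist_force: [-0.4, 0.0, 0.3]
finger_gap: -0.0001
grip_force: 0.0
```

Emit:
jog_arm --moves '[{"fingers": 1, "slide": [0, 0, 0.5], "angular": [0, 0, 0]}, {"fingers": 1, "slide": [0, 0, 0.5], "angular": [0, 0, 0]}]'

```text
clock: 7.88
tcp_pos: [0.4767, -0.0576, 0.1624]
orientation: [0.0, -0.122, 0.993, -0.0]
wrist_force: [0.5, -0.3, 0.2]
finger_gap: -0.0002
grip_force: 0.0
```

Emit:
jog_arm --moves '[{"fingers": 1, "slide": [0, 0, 0.5], "angular": [0, 0, 0]}, {"fingers": 1, "slide": [0, 0, 0.5], "angular": [0, 0, 0]}]'

```text
clock: 8.05
tcp_pos: [0.4764, -0.0576, 0.1616]
orientation: [0.0, -0.122, 0.993, 0.0]
wrist_force: [0.6, -0.3, -0.4]
finger_gap: -0.0001
grip_force: 0.0
```

Emit:
jog_arm --moves '[{"fingers": 1, "slide": [0, 0, 0.5], "angular": [0, 0, 0]}, {"fingers": 1, "slide": [0, 0, 0.5], "angular": [0, 0, 0]}]'

```text
clock: 8.22
tcp_pos: [0.4763, -0.0576, 0.1609]
orientation: [-0.0, -0.122, 0.993, 0.0]
wrist_force: [-0.7, -0.0, 0.1]
finger_gap: 0.0003
grip_force: 0.0
```

Emit:
jog_arm --moves '[{"fingers": 1, "slide": [0, 0, 0.5], "angular": [0, 0, 0]}, {"fingers": 1, "slide": [0, 0, 0.5], "angular": [0, 0, 0]}]'

```text
clock: 8.38
tcp_pos: [0.4763, -0.0576, 0.1604]
orientation: [-0.0, -0.122, 0.993, 0.0]
wrist_force: [-0.4, 0.5, 0.1]
finger_gap: -0.0002
grip_force: 0.0
```

Emit:
jog_arm --moves '[{"fingers": 1, "slide": [0, 0, 0.4], "angular": [0, 0, 0]}, {"fingers": 1, "slide": [0, 0, 0.4], "angular": [0, 0, 0]}]'

```text
clock: 8.55
tcp_pos: [0.4763, -0.0576, 0.16]
orientation: [-0.0, -0.122, 0.993, 0.0]
wrist_force: [0.5, -0.0, -1.2]
finger_gap: -0.0001
grip_force: 0.0
```

Emit:
jog_arm --moves '[{"fingers": 1, "slide": [0, 0, 0.4], "angular": [0, 0, 0]}, {"fingers": 1, "slide": [0, 0, 0.4], "angular": [0, 0, 0]}]'

```text
clock: 8.72
tcp_pos: [0.4763, -0.0576, 0.1596]
orientation: [-0.0, -0.122, 0.993, 0.0]
wrist_force: [-0.7, 0.3, -0.2]
finger_gap: 0.0005
grip_force: 0.0
```

Emit:
jog_arm --moves '[{"fingers": 1, "slide": [0, 0, 0.4], "angular": [0, 0, 0]}, {"fingers": 1, "slide": [0, 0, 0.4], "angular": [0, 0, 0]}]'

```text
clock: 8.88
tcp_pos: [0.4764, -0.0576, 0.1595]
orientation: [0.0, -0.122, 0.993, 0.0]
wrist_force: [-1.2, -0.1, 2.1]
finger_gap: 0.0001
grip_force: 1.0
```

Emit:
jog_arm --moves '[{"fingers": 1, "slide": [0, 0, 0.15], "angular": [0, 0, 0]}, {"fingers": 1, "slide": [0, 0, 0.3], "angular": [0, 0, 0]}, {"fingers": 1, "slide": [0, 0, 0.3], "angular": [0, 0, 0]}]'

```text
clock: 9.13
tcp_pos: [0.4765, -0.0576, 0.1594]
orientation: [0.0, -0.122, 0.993, -0.0]
wrist_force: [-0.8, 0.3, 5.2]
finger_gap: -0.0001
grip_force: 2.5
```

Emit:
jog_arm --moves '[{"fingers": 1, "slide": [1, 0, 0.1], "angular": [0, 0, 0]}, {"fingers": 1, "slide": [2, 0, 0.1], "angular": [0, 0, 0]}, {"fingers": 1, "slide": [3.2, 0, 0.1], "angular": [0, 0, 0]}, {"fingers": 1, "slide": [4.4, 0, 0.1], "angular": [0, 0, 0]}]'

```text
clock: 9.47
tcp_pos: [0.4728, -0.0586, 0.1594]
orientation: [0.001, -0.122, 0.992, 0.0]
wrist_force: [1.0, 2.5, 5.6]
finger_gap: 0.0001
grip_force: 3.1
```

Emit:
jog_arm --moves '[{"fingers": 1, "slide": [1.5, 0, 0], "angular": [0, 0, 0]}, {"fingers": 1, "slide": [3, 0, 0], "angular": [0, 0, 0]}, {"fingers": 1, "slide": [4.5, 0, 0], "angular": [0, 0, 0]}]'

```text
clock: 9.72
tcp_pos: [0.4678, -0.0598, 0.1594]
orientation: [0.0, -0.122, 0.992, -0.0]
wrist_force: [-0.5, 2.5, 7.2]
finger_gap: 0.0002
grip_force: 3.6
```

Emit:
jog_arm --moves '[{"fingers": 1, "slide": [1.4, 0, 0], "angular": [0, 0, 0]}, {"fingers": 1, "slide": [2.8, 0, 0], "angular": [0, 0, 0]}, {"fingers": 1, "slide": [4, 0, 0], "angular": [0, 0, 0]}]'

```text
clock: 9.97
tcp_pos: [0.4639, -0.0608, 0.1594]
orientation: [0.0, -0.122, 0.993, -0.0]
wrist_force: [1.4, 1.6, 6.2]
finger_gap: 0.0
grip_force: 2.9
```

Emit:
jog_arm --moves '[{"fingers": 1, "slide": [0, 0, -5], "angular": [0, 0, 0]}, {"fingers": 1, "slide": [0, 0, -10], "angular": [0, 0, 0]}, {"fingers": 1, "slide": [-13, -34, -10], "angular": [0, 0, 0]}, {"fingers": 1, "slide": [-13, -34, -4], "angular": [0, 0, 0]}, {"fingers": 1, "slide": [-13, -34, -4], "angular": [0, 0, 0]}, {"fingers": 1, "slide": [-13, -34, -4], "angular": [0, 0, 0]}]'

```text
clock: 10.47
tcp_pos: [0.4838, -0.0905, 0.1622]
orientation: [-0.001, -0.122, 0.993, 0.001]
wrist_force: [-1.0, 0.3, -0.5]
finger_gap: 0.0001
grip_force: 0.0
```

Emit:
jog_arm --moves '[{"fingers": 1, "slide": [0, 0, 0.5], "angular": [0, 0, 0]}, {"fingers": 1, "slide": [0, 0, 0.5], "angular": [0, 0, 0]}]'

```text
clock: 10.63
tcp_pos: [0.4841, -0.0901, 0.1623]
orientation: [-0.0, -0.122, 0.992, 0.0]
wrist_force: [-0.5, 0.1, 0.8]
finger_gap: -0.0
grip_force: 0.0
```

Emit:
jog_arm --moves '[{"fingers": 1, "slide": [0, 0, 0.5], "angular": [0, 0, 0]}, {"fingers": 1, "slide": [0, 0, 0.5], "angular": [0, 0, 0]}]'

```text
clock: 10.8
tcp_pos: [0.4845, -0.0902, 0.162]
orientation: [-0.0, -0.122, 0.992, 0.0]
wrist_force: [0.2, 0.4, -0.3]
finger_gap: -0.0
grip_force: 0.0
```

Emit:
jog_arm --moves '[{"fingers": 1, "slide": [0, 0, 0.5], "angular": [0, 0, 0]}, {"fingers": 1, "slide": [0, 0, 0.5], "angular": [0, 0, 0]}]'

```text
clock: 10.97
tcp_pos: [0.4847, -0.0904, 0.1615]
orientation: [0.0, -0.122, 0.992, -0.0]
wrist_force: [-0.0, -0.8, 0.1]
finger_gap: -0.0001
grip_force: 0.0
```

Emit:
jog_arm --moves '[{"fingers": 1, "slide": [0, 0, 0.5], "angular": [0, 0, 0]}, {"fingers": 1, "slide": [0, 0, 0.5], "angular": [0, 0, 0]}]'

```text
clock: 11.13
tcp_pos: [0.4848, -0.0905, 0.1612]
orientation: [0.0, -0.122, 0.993, 0.0]
wrist_force: [1.1, 0.3, 2.3]
finger_gap: -0.0003
grip_force: 0.9
```

Emit:
jog_arm --moves '[{"fingers": 1, "slide": [0, 0, 0.15], "angular": [0, 0, 0]}, {"fingers": 1, "slide": [0, 0, 0.25], "angular": [0, 0, 0]}, {"fingers": 1, "slide": [0, 0, 0.25], "angular": [0, 0, 0]}]'

```text
clock: 11.38
tcp_pos: [0.4849, -0.0905, 0.1611]
orientation: [0.0, -0.122, 0.993, 0.0]
wrist_force: [-1.1, 1.0, 4.3]
finger_gap: 0.0001
grip_force: 2.5
```

Emit:
jog_arm --moves '[{"fingers": 1, "slide": [1, 0, 0.15], "angular": [0, 0, 0]}, {"fingers": 1, "slide": [2, 0, 0.15], "angular": [0, 0, 0]}, {"fingers": 1, "slide": [3.2, 0, 0.15], "angular": [0, 0, 0]}, {"fingers": 1, "slide": [4.4, 0, 0.15], "angular": [0, 0, 0]}]'

```text
clock: 11.72
tcp_pos: [0.4811, -0.0915, 0.1611]
orientation: [0.001, -0.122, 0.992, 0.0]
wrist_force: [0.9, 3.3, 6.7]
finger_gap: -0.0002
grip_force: 3.1
```

Emit:
jog_arm --moves '[{"fingers": 1, "slide": [1.5, 0, 0], "angular": [0, 0, 0]}, {"fingers": 1, "slide": [3, 0, 0], "angular": [0, 0, 0]}, {"fingers": 1, "slide": [4.5, 0, 0], "angular": [0, 0, 0]}]'

```text
clock: 11.97
tcp_pos: [0.4762, -0.0927, 0.161]
orientation: [0.0, -0.122, 0.992, -0.0]
wrist_force: [-1.1, 2.4, 7.0]
finger_gap: -0.0001
grip_force: 3.6
```

Emit:
jog_arm --moves '[{"fingers": 1, "slide": [1.4, 0, 0], "angular": [0, 0, 0]}, {"fingers": 1, "slide": [2.8, 0, 0], "angular": [0, 0, 0]}, {"fingers": 1, "slide": [4, 0, 0], "angular": [0, 0, 0]}]'

```text
clock: 12.22
tcp_pos: [0.4723, -0.0937, 0.1611]
orientation: [0.0, -0.122, 0.993, -0.0]
wrist_force: [0.9, 2.8, 6.2]
finger_gap: 0.0002
grip_force: 2.9
```

Emit:
jog_arm --moves '[{"fingers": 1, "slide": [0, 0, -4], "angular": [0, 0, 0]}, {"fingers": 1, "slide": [0, 0, -20], "angular": [0, 0, 0]}, {"fingers": 1, "slide": [-24, 20, -42], "angular": [0, 0, 0]}, {"fingers": 1, "slide": [-24, 20, -42], "angular": [0, 0, 0]}, {"fingers": 1, "slide": [-24, 20, -42], "angular": [0, 0, 0]}, {"fingers": 1, "slide": [-24, 20, -42], "angular": [0, 0, 0]}]'

```text
clock: 12.72
tcp_pos: [0.49, -0.0685, 0.2018]
orientation: [-0.001, -0.122, 0.992, -0.0]
wrist_force: [0.1, 0.3, -0.8]
finger_gap: -0.0002
grip_force: 0.0
```

```bash
python3 - <<'E'
from h import *
np.set_printoptions(precision=4,suppress=True)
w=shot("wrist");s=get_state();print(s["tcp_pos"],s["wrist_force"],T_tool(s)[:3,2])
im=cv2.rotate(w["color"][:,:,::-1],cv2.ROTATE_180)[140:260,200:600]
cv2.imwrite("pics/w5.png",cv2.resize(cv2.convertScaleAbs(im,alpha=1.4),None,fx=2,fy=2,interpolation=cv2.INTER_CUBIC))
for t in ["code_left","code_middle","code_right","catch"]:
  print(t,[(np.round(a["point"],1),round(a["p"],2)) for a in tip_of(t,w)[:3]])
E
```

```text
[ 0.4896 -0.0686  0.2014] [-0.3349 -0.852   0.0779] [-0.0023  0.0001 -1.    ]
code_left [(array([415.4, 192.8]), 0.83)]
code_middle [(array([346.5, 196.3]), 0.77)]
code_right [(array([285.6, 198.8]), 0.96)]
catch [(array([400.7, 185.7]), 0.7)]
```

View pics/w5.png

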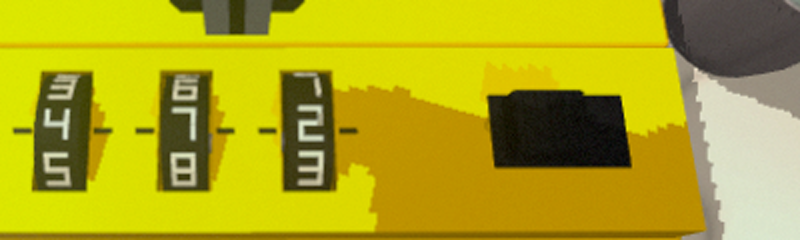

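The wheels show 4, 7 and 2, centred on the marks. The catch is at crop (560,130). Next the shut fingers go down on the deck between the right wheel and the catch.

Emit:
jog_arm --moves '[{"fingers": 1, "slide": [13, -30, 0], "angular": [0, 0, 0]}, {"fingers": 1, "slide": [26, -59, 0], "angular": [0, 0, 0]}, {"fingers": 1, "slide": [26, -59, 25], "angular": [0, 0, 0]}, {"fingers": 1, "slide": [26, -59, 40], "angular": [0, 0, 0]}, {"fingers": 1, "slide": [26, -59, 43], "angular": [0, 0, 0]}, {"fingers": 1, "slide": [26, -59, 45], "angular": [0, 0, 0]}, {"fingers": 1, "slide": [26, -59, 45], "angular": [0, 0, 0]}, {"fingers": 1, "slide": [26, -59, 45], "angular": [0, 0, 0]}]'

```text
clock: 13.63
tcp_pos: [0.4802, -0.132, 0.1583]
orientation: [0.0, -0.122, 0.992, -0.0]
wrist_force: [-0.2, -1.3, 0.0]
finger_gap: 0.0003
grip_force: 0.0
```

Now approach the catch.

Emit:
jog_arm --moves '[{"fingers": 1, "slide": [0, -2, 0], "angular": [0, 0, 0]}, {"fingers": 1, "slide": [0, -4, 0], "angular": [0, 0, 0]}, {"fingers": 1, "slide": [0, -6, 0], "angular": [0, 0, 0]}, {"fingers": 1, "slide": [0, -6, 0], "angular": [0, 0, 0]}]'

```text
clock: 13.97
tcp_pos: [0.4816, -0.1383, 0.1579]
orientation: [0.0, -0.122, 0.993, -0.0]
wrist_force: [0.0, -0.2, -0.3]
finger_gap: 0.0003
grip_force: 0.0
```

Emit:
jog_arm --moves '[{"fingers": 1, "slide": [0, -1, 0], "angular": [0, 0, 0]}, {"fingers": 1, "slide": [0, -2, 0], "angular": [0, 0, 0]}, {"fingers": 1, "slide": [0, -2, 0], "angular": [0, 0, 0]}]'

```text
clock: 14.22
tcp_pos: [0.4816, -0.1397, 0.1575]
orientation: [0.0, -0.122, 0.993, 0.0]
wrist_force: [-0.3, 0.1, -0.0]
finger_gap: -0.0
grip_force: 0.2
```

Emit:
jog_arm --moves '[{"fingers": 1, "slide": [0, -1, 0], "angular": [0, 0, 0]}, {"fingers": 1, "slide": [0, -2, 0], "angular": [0, 0, 0]}, {"fingers": 1, "slide": [0, -2, 0], "angular": [0, 0, 0]}]'

```text
clock: 14.47
tcp_pos: [0.482, -0.1414, 0.1575]
orientation: [0.0, -0.122, 0.992, 0.0]
wrist_force: [-1.1, 2.5, 1.3]
finger_gap: -0.0001
grip_force: 1.4
```

Emit:
jog_arm --moves '[{"fingers": 1, "slide": [0, -1, 0], "angular": [0, 0, 0]}, {"fingers": 1, "slide": [0, -2, 0], "angular": [0, 0, 0]}, {"fingers": 1, "slide": [0, -2, 0], "angular": [0, 0, 0]}]'

```text
clock: 14.72
tcp_pos: [0.4826, -0.1436, 0.1575]
orientation: [0.0, -0.122, 0.993, 0.0]
wrist_force: [-0.3, 3.3, 1.2]
finger_gap: 0.0
grip_force: 1.6
```

Emit:
jog_arm --moves '[{"fingers": 1, "slide": [0, -1, 0], "angular": [0, 0, 0]}, {"fingers": 1, "slide": [0, -2, 0], "angular": [0, 0, 0]}, {"fingers": 1, "slide": [0, -3, 0], "angular": [0, 0, 0]}, {"fingers": 1, "slide": [0, -4, 0], "angular": [0, 0, 0]}, {"fingers": 1, "slide": [0, -5, 0], "angular": [0, 0, 0]}, {"fingers": 1, "slide": [0, -5, 0], "angular": [0, 0, 0]}]'

```text
clock: 15.22
tcp_pos: [0.4838, -0.1486, 0.1575]
orientation: [-0.0, -0.122, 0.993, 0.0]
wrist_force: [-0.4, 4.3, 1.1]
finger_gap: -0.0004
grip_force: 2.0
```

Emit:
jog_arm --moves '[{"fingers": 1, "slide": [0, -1, 0], "angular": [0, 0, 0]}, {"fingers": 1, "slide": [0, -2, 0], "angular": [0, 0, 0]}, {"fingers": 1, "slide": [0, -2.3, 0], "angular": [0, 0, 0]}, {"fingers": 1, "slide": [0, -2.3, 0], "angular": [0, 0, 0]}]'

```text
clock: 15.55
tcp_pos: [0.4843, -0.1507, 0.1574]
orientation: [-0.0, -0.122, 0.993, 0.0]
wrist_force: [-1.3, 4.9, 1.8]
finger_gap: -0.0
grip_force: 2.4
```

```bash
python3 - <<'E'
from h import *
p=shot("scene");save(p,"s6.png",(160,90,400,270),3)
E
```

```text
(no output)
```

View pics/s6.png

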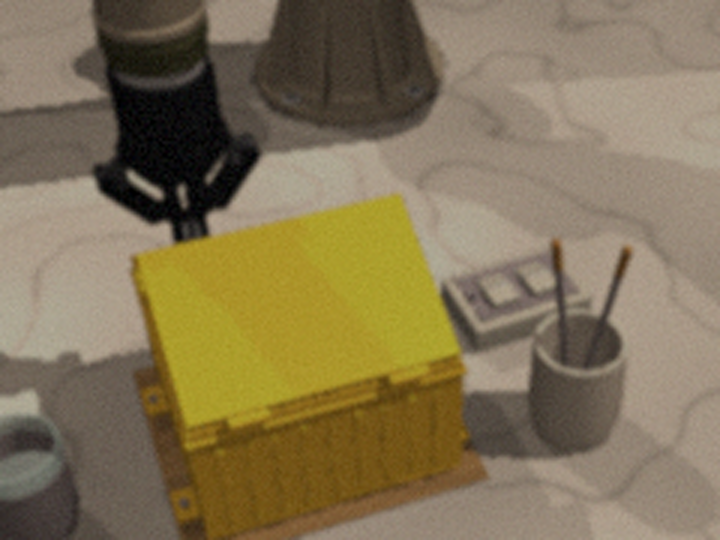

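The flip top is rising, with the cup, pot and panel undisturbed. I'll let it rise, then back away from the catch and up.

Emit:
jog_arm --moves '[{"fingers": 1, "slide": [0, 0, 0], "angular": [0, 0, 0]}, {"fingers": 1, "slide": [0, 0, 0], "angular": [0, 0, 0]}, {"fingers": 1, "slide": [0, 4, 0], "angular": [0, 0, 0]}, {"fingers": 1, "slide": [0, 9, 0], "angular": [0, 0, 0]}, {"fingers": 1, "slide": [0, 14, 0], "angular": [0, 0, 0]}, {"fingers": 1, "slide": [0, 18, 0], "angular": [0, 0, 0]}, {"fingers": 1, "slide": [0, 18, -15], "angular": [0, 0, 0]}, {"fingers": 1, "slide": [10, 18, -40], "angular": [0, 0, 0]}, {"fingers": 1, "slide": [30, 18, -65], "angular": [0, 0, 0]}, {"fingers": 1, "slide": [50, 18, -90], "angular": [0, 0, 0]}]'

```text
clock: 16.43
tcp_pos: [0.4312, -0.1457, 0.2483]
orientation: [-0.0, -0.123, 0.992, -0.001]
wrist_force: [0.8, -0.1, 0.7]
finger_gap: -0.0002
grip_force: 0.0
```

Emit:
jog_arm --moves '[{"fingers": 1, "slide": [10, 0, -10], "angular": [0, 0, 0]}, {"fingers": 1, "slide": [10, 0, -10], "angular": [0, 0, 0]}, {"fingers": 1, "slide": [10, 0, -10], "angular": [0, 0, 0]}, {"fingers": 1, "slide": [10, 0, -10], "angular": [0, 0, 0]}, {"fingers": 1, "slide": [10, 0, -10], "angular": [0, 0, 0]}, {"fingers": 1, "slide": [10, 0, -10], "angular": [0, 0, 0]}, {"fingers": 1, "slide": [10, 0, -10], "angular": [0, 0, 0]}, {"fingers": 1, "slide": [10, 0, -10], "angular": [0, 0, 0]}, {"fingers": 1, "slide": [10, 0, -10], "angular": [0, 0, 0]}, {"fingers": 1, "slide": [10, 0, -10], "angular": [0, 0, 0]}]'

```text
clock: 17.27
tcp_pos: [0.4219, -0.1477, 0.2573]
orientation: [-0.0, -0.122, 0.992, 0.0]
wrist_force: [-0.8, -0.1, -0.2]
finger_gap: 0.0003
grip_force: 0.0
```

Emit:
jog_arm --moves '[{"fingers": 1, "slide": [0, 0, 0], "angular": [0, 0, 0]}, {"fingers": 1, "slide": [0, 0, 0], "angular": [0, 0, 0]}, {"fingers": 1, "slide": [0, 0, 0], "angular": [0, 0, 0]}, {"fingers": 1, "slide": [0, 0, 0], "angular": [0, 0, 0]}, {"fingers": 1, "slide": [0, 0, 0], "angular": [0, 0, 0]}, {"fingers": 1, "slide": [0, 0, 0], "angular": [0, 0, 0]}, {"fingers": 1, "slide": [0, 0, 0], "angular": [0, 0, 0]}, {"fingers": 1, "slide": [0, 0, 0], "angular": [0, 0, 0]}, {"fingers": 1, "slide": [0, 0, 0], "angular": [0, 0, 0]}, {"fingers": 1, "slide": [0, 0, 0], "angular": [0, 0, 0]}]'

```text
clock: 18.1
tcp_pos: [0.4218, -0.1479, 0.2575]
orientation: [0.0, -0.122, 0.993, 0.0]
wrist_force: [-1.2, -0.2, -0.6]
finger_gap: -0.0004
grip_force: 0.0
```

```bash
python3 - <<'E'
from h import *
w=shot("wrist");p=shot("scene");s=get_state();print(s["clock"],s["tcp_pos"],s["wrist_force"])
a=cv2.rotate(w["color"],cv2.ROTATE_180)[:,:,::-1]; b=p["color"][90:290,140:460,::-1]
c=np.vstack([cv2.resize(a,(480,300)),cv2.resize(np.ascontiguousarray(b),(480,300))]);cv2.imwrite("pics/f.png",c)
for t in ["code_left","code_middle","code_right"]: print(t,[(np.round(a["point"],1),round(a["p"],2)) for a in tip_of(t,w)[:2]])
E
```

```text
18.2 [ 0.42181073 -0.14783927  0.25751314] [-0.02850327  0.26712972 -0.07887026]
code_left [(array([465.2, 282.3]), 0.92)]
code_middle [(array([418.1, 285.9]), 0.81)]
code_right [(array([375.8, 286.7]), 0.73)]
```

View pics/f.png

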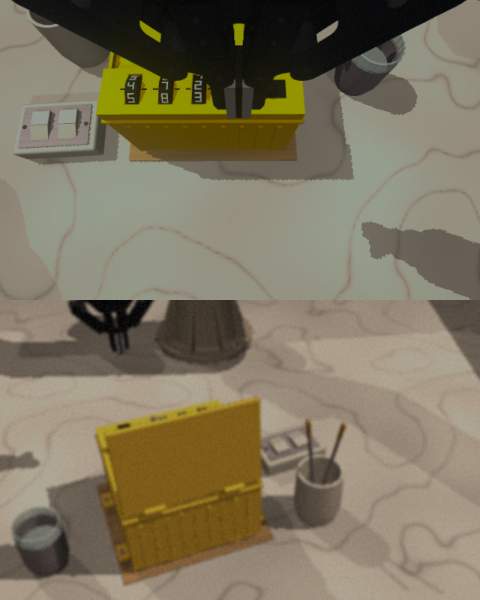

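The top stands open at (190,450). The wheels still show 4, 7, 2 at about (165,88), and everything else is in place. I'll wait one more second and hand in.

Emit:
jog_arm --moves '[{"fingers": 1, "slide": [0, 0, 0], "angular": [0, 0, 0]}, {"fingers": 1, "slide": [0, 0, 0], "angular": [0, 0, 0]}, {"fingers": 1, "slide": [0, 0, 0], "angular": [0, 0, 0]}, {"fingers": 1, "slide": [0, 0, 0], "angular": [0, 0, 0]}, {"fingers": 1, "slide": [0, 0, 0], "angular": [0, 0, 0]}, {"fingers": 1, "slide": [0, 0, 0], "angular": [0, 0, 0]}, {"fingers": 1, "slide": [0, 0, 0], "angular": [0, 0, 0]}, {"fingers": 1, "slide": [0, 0, 0], "angular": [0, 0, 0]}, {"fingers": 1, "slide": [0, 0, 0], "angular": [0, 0, 0]}, {"fingers": 1, "slide": [0, 0, 0], "angular": [0, 0, 0]}]'

```text
clock: 19.18
tcp_pos: [0.4218, -0.1478, 0.2575]
orientation: [0.0, -0.122, 0.993, 0.0]
wrist_force: [-0.3, 0.9, 0.4]
finger_gap: -0.0005
grip_force: 0.0
```

```bash
python3 -c "
from workcell import *
print(hand_in())"
```

```text
the job is handed in; nothing more can be done
None
```

The job is handed in at about 19 s of the 72 s allowed: the wheels show 4, 7, 2, the flip top stands open, and the cup, bombilla pot and fan switches look untouched in the last pictures; hand-in returned no verdict.

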